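Zero the scale and open the hardener

TASK

We are about to weigh out two-part glue. First turn the knob on the counter scale until its pointer lines up with the long zero mark, and let go of it; then open the clamped hardener bottle by pressing its safety cap down and twisting it a quarter turn counterclockwise while it is down, and lift the cap off. Finish while still holding the cap, upright and a few centimetres clear above the open neck; leave the cup on the scale and the other things on the bench where they are.

Things in the scene. Friction and masses are not known exactly. Their poses are not given: they have to be found in the camera images.
- scale: grey counter scale, fixed to the bench, housing 150 (x) x 250 (y) x 45 mm high; origin under its centre. Round steel pan 114 mm across at (0, +60) mm, its top 57 mm up, with the cup on it; in the middle of the round dial, at (0, -65) mm, the zero knob.
- tare_knob (a joint): angle of the scale's zero knob in rad: 0 = pointer on the zero mark, positive = counterclockwise from above, travel -1.6 to 1.6; it starts 0.45 to 1.25 rad clockwise of zero (negative) and stays where it is left (friction 0.05 N m).
- knob_grip (a point): on the knob's axis, at the height to grip, 10 mm below its top (75.5 mm above the bench). The black knob is a bar 46 mm long (its x, the pointer's direction; axes turn with it), 14 mm wide, 24 mm high, on a skirt 56 mm across; a pointer nose stands out of the skirt at +x and a white line runs along the bar's pointer half.
- dial_zero (a point): the middle of the zero mark, 46.5 mm from the knob's axis. The dial is white, 110 mm across, with thin black marks every 0.2 rad; the zero mark is the long thick one, on the scale's +x side (away from the robot).
- bottle: white hardener bottle 76 mm across, clamped in a dark steel holder (base plate 120 x 120 x 10 mm) that is fixed to the bench; origin under its centre on the bench. Shoulder under the cap 112 mm up, 57 mm across; neck rim at 140 mm. A sprung plug 24 mm across stands out of the neck to 150 mm.
- neck_top (a point): on the bottle's axis, at the top of the sprung plug when the cap is off, 150 mm above the bench.
- cap: black ribbed safety cap, 54 mm across (56 over the ribs), 34 mm high, loose, about 40 g; origin at the centre of its lower rim, z up, 120 mm above the bench when seated. Grip it round the ribs.
- cap_top (a point): centre of the cap's top. Two tabs inside lock the cap under the neck: it neither turns nor lifts until pressed down at least 3.5 mm against a spring (6 N to start, 1 N more per mm); it bottoms at 8 mm. Kept down, it turns counterclockwise seen from above; between 55 and 125 degrees of turn it is free to lift straight off.
- cup: white mixing cup, 68 mm across the rim, 65 mm high, standing loose on the scale's pan; origin under its centre. Stays there.
- resin_bottle: bystander: white bottle 56 mm across with a long thin nozzle, 150 mm high, no cap; origin under its centre.
- side_cutters: bystander: side cutters, 152 x 48 x 13 mm, lying on the bench.
- marker: bystander: marker pen, 135 mm long, 17 mm thick, lying on the bench.
- xlr_a: bystander: audio plug, 20 mm thick, 68 mm high, standing.
- xlr_b: bystander: another audio plug like it, standing.
Mind the look-alikes: they are no part of the job. Leave any blue, brown or orange look-alike of the cap alone.

How it is judged (in metres and radians):
On the way, in this order (a step that is already met when the one before it is completed fails the run):
1. the scale's knob stands on zero (within 0.1 rad) and has been let go, the cap still on (value of joint tare_knob between -0.1 and 0.1 rad and contact force between the fingers and scale below 0.1 N and z of cap in the frame of bottle below 0.13 m), for 0.2 s.
2. the cap is pressed down on the bottle, at least 3 mm below its resting height (value of joint tare_knob between -0.1 and 0.1 rad and z of cap in the frame of bottle below 0.117 m and horizontal distance between cap and neck_top below 0.01 m), for 0.1 s.
At the end, for the whole second after the job is handed in: The knob's pointer is within 0.1 rad of zero; the cap is held still by the fingers, touching nothing of the bottle, upright within 0.35 rad, its lower rim 15 to 150 mm above the top of the sprung plug (site neck_top) and its centre within 40 mm of the bottle's axis (value of joint tare_knob between -0.1 and 0.1 rad and z of cap in the frame of bottle between 0.165 and 0.3 m and horizontal distance between cap and neck_top below 0.04 m and angle between cap's own z axis and vertical below 0.35 rad and contact force between the fingers and cap above 1 N and contact force between cap and bottle below 0.1 N and linear speed of cap below 0.03 m/s); the arm keeps its last pose, push and grip.
It fails at once if the mixing cup is moved more than 30 mm or tipped over (distance of cup from where it was at the start of the episode above 0.03 m or angle between cup's own z axis and vertical above 0.5 rad).
It fails at once if the resin bottle is moved more than 30 mm or tipped over (distance of resin_bottle from where it was at the start of the episode above 0.03 m or angle between resin_bottle's own z axis and vertical above 0.5 rad).
It fails at once if an audio plug is moved more than 30 mm or tipped over (distance of any of xlr_a, xlr_b from where it was at the start of the episode above 0.03 m or angle between any of xlr_a, xlr_b's own z axis and vertical above 0.5 rad).
It fails at once if the side cutters or the marker pen are moved more than 30 mm (distance of any of side_cutters, marker from where it was at the start of the episode above 0.03 m).
It also fails if it takes over 48 s, if anything falls off the work surface, if the arm or the gripper's body presses on something with over 40 N, if the wrist force passes 120 N, or if a joint passes its speed limit or range.

ROBOT

A 6-joint arm with a two-finger parallel gripper is mounted at the origin on a cart in front of the work surface, level with it; the furniture and walls round the work are solid. World frame = base frame: x ahead of the robot, y to its left, z up, the work surface at z = 0. Lengths are in m, angles in degrees, forces in N, time in s.
With the tool pointing down it reaches from about 0.325 to 0.775 m from the base axis. Payload 5.5 kg.
Tool frame: the origin (TCP) lies at the centre of the arm's flange, where the gripper is bolted on; the fingertips stand 182 mm ahead of it and the grasp point (between the pads) lies 163 mm ahead of it; z points along the fingers, y is the line along which they close (so a half turn about z gives the same grasp; the last joint's range is limited). The gripper opens to 88 mm and grips with 3 to 60 N. Pads are 20 mm wide; open, the fingers measure 115 mm over their backs; the gripper's body (75 mm by 178 mm) begins 61 mm behind the grasp point.
Start: joints at [63.329, 5.22, 70.514, -0, 104.267, -3.249], TCP at [0.239, 0.551, 0.405] pointing down, gripper open.
Joint ranges: [-164.24, 164.24], [-49.07, 125.15], [9.68, 141.18], [-86.29, 266.29], [3.28, 154.24], [-151.56, 151.56]. Speed limits (degrees/s): [147.25, 147.25, 172.46, 180, 180, 180].

INTERFACE

Orientations are given as [roll, pitch, yaw] about the fixed x, y, z axes, in that order (R = Rz(yaw) Ry(pitch) Rx(roll)).
In Python, from station import r gives the robot as it stands. The module is installed in compiled form; this text tells all that it offers. Calls block until the motion is done:
- r.reach(position, orientation): joint-space move of the TCP to a pose.
- r.servo_line(position, rotation=None, speed=0.15): straight line of the TCP; rotation=None keeps the orientation; speed is the mean speed in m/s.
- r.move_joints(angles): joint-space move.
- r.let_go() and r.grab(squeeze=None): open the fingers fully, or close them until they stop; squeeze is the grip in N (None keeps the last).
- r.wait(seconds).
- r.inverse_kinematics(position, orientation): joint angles nearest the present ones, or None.
- r.sense(): the state.
- r.snapshot(name): name is "side" or "top" or "wrist"; returns a dict with "frame" (480x640x3 uint8, red, green, blue), "fx", "fy", "cx", "cy" (pixels), "R" (3x3) and "t" (3): a world point X has camera coordinates R X + t. Camera axes: x right, y down, z forward; pixel columns grow to the right and rows downward; lengths in m; the calibration is good to about 2 mm. A picture is of the moment at which its call begins. There is no depth.
A pose or a line that the arm cannot do raises r.IKError and nothing moves.
- r.hand_in(): hands the job in; it is judged then, once.
The state is a dict: "clock": time; "joints": joint angles; "joint_vel": joint speeds; "joint_torque": joint torques, N m; "tcp_pos": TCP position; "orientation": TCP orientation; "contact_force": force on the tool from outside, world axes, zero at the start; "torque": the same for the moment, N m; "opening": finger opening in m; "gripper_force": force on a finger pad.
Only numpy, scipy, OpenCV 4.12 (cv2) and the standard library are available. Lean on these libraries where they do the work, as an engineer would, in place of code of your own. Each camera call takes 0.05 s, during which the arm holds its last target. There are 200 camera calls.

## Working session

There is one attempt and no reset: what is moved stays moved. The work goes in short steps, each a Python script; the robot and the scene stay as the last script left them, time stands still between calls to the robot, and variables do not carry over. Pictures are saved under pics/ and viewed, at most 10 in all, crops included, and the job is handed in when it is done.

```bash
mkdir -p pics; cat > h.py <<'E'
import numpy as np, cv2
from station import r
def snap(n,f):
    s=r.snapshot(n); cv2.imwrite('pics/'+f,cv2.cvtColor(s['frame'],cv2.COLOR_RGB2BGR)); np.savez('pics/'+f+'.npz',**s); return s
def load(f): return dict(np.load('pics/'+f+'.npz'))
def ray(s,u,v):
    R=np.array(s['R']);t=np.array(s['t']); c=-R.T@t
    return c,R.T@np.array([(u-s['cx'])/s['fx'],(v-s['cy'])/s['fy'],1])
def onz(s,u,v,z):
    c,d=ray(s,u,v); return c+d*(z-c[2])/d[2]
def proj(s,X):
    p=np.array(s['R'])@X+np.array(s['t']); return np.array([s['fx']*p[0]/p[2]+s['cx'],s['fy']*p[1]/p[2]+s['cy']])
E
python3 - <<'E'
from h import *
for n in('top','side'):
    s=snap(n,n+'0.png'); print(n,s['fx'],-np.array(s['R']).T@np.array(s['t']))
    print(np.round(s['R'],3).tolist())
print(r.sense())
E
```

```text
top 501.41116115219046 [0.49141812 0.00230922 1.09630097]
[[-0.029, -0.999, -0.034], [-0.999, 0.031, -0.044], [0.045, 0.033, -0.998]]
side 605.3748286200827 [-0.108702   -0.97883293  1.00429959]
[[0.823, -0.567, -0.014], [-0.35, -0.488, -0.799], [0.447, 0.663, -0.601]]
{'clock': 0.1, 'joints': array([ 6.33291619e+01,  5.25746175e+00,  7.05728323e+01, -2.08404509e-04,
        1.04265809e+02, -3.24949392e+00]), 'joint_vel': array([ 0.00647822, -0.11617683, -0.26073261,  0.02574269, -0.05621959,
       -0.02861812]), 'joint_torque': array([ 2.55366162e-03, -4.47857201e+01, -4.07569242e+01,  6.99766818e-02,
        2.84070085e-02, -1.42167009e-04]), 'tcp_pos': array([0.23852791, 0.55060733, 0.40365478]), 'orientation': array([-1.79904040e+02, -5.24575466e-03,  1.56578600e+02]), 'contact_force': array([ 0.53150732, -0.23551641,  0.01998831]), 'torque': array([-0.02020676,  0.01942379,  0.02488258]), 'gripper_force': 0.0, 'opening': 0.0878207254006331}
```

View pics/top0.png

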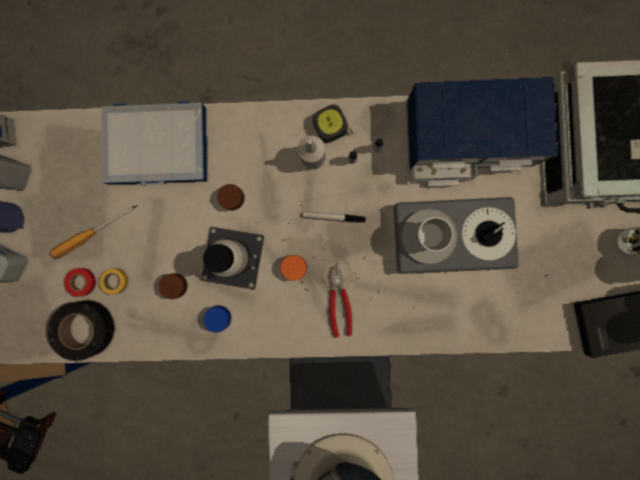

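View pics/side0.png

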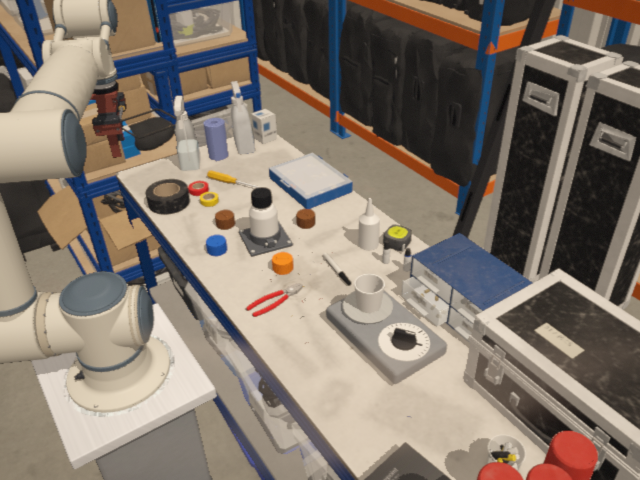

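The top view shows the knob and dial at (489,234), the black cap on the clamped bottle at (218,258), and the zero mark towards the top of the dial. In the side view the cap is at (261,197) and the dial at (404,340).

Possible mistakes for the cap are brown (230,197), brown (172,286), orange (293,267) and blue (216,318). I choose the black one on the bottle in the dark holder at (218,258). For the knob, the only candidate is the bar in the white dial at (489,234). I'll measure both and check them in one crop.

```bash
python3 - <<'E'
from h import *
T,S=load('top0.png'),load('side0.png')
def blob(s,box,f):
    x0,y0,x1,y1=box; im=s['frame'][y0:y1,x0:x1].astype(int)
    m=f(im).astype(np.uint8)
    n,l,st,c=cv2.connectedComponentsWithStats(m); k=1+np.argmax(st[1:,4])
    cn=max(cv2.findContours((l==k).astype(np.uint8),cv2.RETR_EXTERNAL,cv2.CHAIN_APPROX_NONE)[0],key=len)
    h=cv2.convexHull(cn); 
    return c[k]+[x0,y0],st[k],h[:,0]+[x0,y0],cv2.fitEllipse(h)
dark=lambda im: im.max(2)<45
white=lambda im: im.min(2)>150
for s,b,z,f,nm in((T,(460,203,518,268),.047,white,'dialT'),(S,(370,315,440,368),.047,white,'dialS')):
    c,st,h,e=blob(s,b,f); p=np.array(e[0])+b[:2]; P=np.array([onz(s,*q,z) for q in h.astype(float)])[:,:2].astype(np.float32)
    cc,rr=cv2.minEnclosingCircle(P); print(nm,c,st,p,'circ',cc,rr,'ell',onz(s,*p,z))
for s,b,nm in((T,(198,236,240,275),'capT'),(S,(245,183,278,212),'capS')):
    c,st,h,e=blob(s,b,dark); print(nm,c,st,np.array(e[0])+b[:2],e[1:])
    for z in(.154,):
        P=np.array([onz(s,*q,z) for q in h.astype(float)])[:,:2]; print(P.min(0),P.max(0),P.mean(0))
# scale housing, base plate from top: orientation
a=cv2.resize(T['frame'][198:273,390:525],None,fx=5,fy=5,interpolation=cv2.INTER_CUBIC)[:, :675]
b=cv2.resize(T['frame'][222:295,195:270],None,fx=5,fy=5,interpolation=cv2.INTER_CUBIC)
c=cv2.resize(S['frame'][312:372,365:445],None,fx=5,fy=4,interpolation=cv2.INTER_CUBIC)
out=np.zeros((600,800,3),np.uint8)
a=cv2.resize(T['frame'][200:272,455:525],(400,411),interpolation=cv2.INTER_CUBIC); out[:411,:400]=a
b=cv2.resize(b,(400,389)); out[:389,400:]=b
out[411:600,:400]=cv2.resize(S['frame'][312:372,365:445],(400,300),interpolation=cv2.INTER_CUBIC)[50:239]
out[389:600,400:]=cv2.resize(S['frame'][180:250,225:300],(400,373),interpolation=cv2.INTER_CUBIC)[:211]
cv2.imwrite('pics/crop.png',out[...,::-1])
E
```

```text
Traceback (most recent call last):
ValueError: attempt to get argmax of an empty sequence
```

```bash
cat > m.py <<'E'
from h import *
T,S=load('top0.png'),load('side0.png')
def blob(s,box,inv,t=None):
    x0,y0,x1,y1=box; g=cv2.cvtColor(s['frame'],cv2.COLOR_RGB2GRAY)[y0:y1,x0:x1]
    th,m=cv2.threshold(g,t or 0,255,(cv2.THRESH_BINARY_INV if inv else cv2.THRESH_BINARY)|(0 if t else cv2.THRESH_OTSU))
    n,l,st,c=cv2.connectedComponentsWithStats(m); k=1+np.argmax(st[1:,4])
    cn=max(cv2.findContours((l==k).astype(np.uint8),cv2.RETR_EXTERNAL,cv2.CHAIN_APPROX_NONE)[0],key=len)
    h=cv2.convexHull(cn); e=cv2.fitEllipse(h)
    print('thr',th,'area',st[k],'c',c[k]+[x0,y0],'ell',np.add(e[0],[x0,y0]),e[1:])
    return (h[:,0]+[x0,y0]).astype(float),np.add(e[0],[x0,y0])
if __name__=='__main__':
    for s,b,z in((T,(455,200,518,268),.047),(S,(372,315,440,366),.047)):
        h,p=blob(s,b,0); P=np.array([onz(s,*q,z) for q in h])[:,:2].astype(np.float32)
        cc,rr=cv2.minEnclosingCircle(P); print('dial circ',cc,rr,'ell',onz(s,*p,z))
    for s,b in((T,(198,236,240,275)),(S,(245,183,278,212))):
        h,p=blob(s,b,1,50); P=np.array([onz(s,*q,.154) for q in h])[:,:2]; print('cap',P.min(0),P.max(0),P.mean(0))
    out=np.zeros((600,800,3),np.uint8)
    def put(s,b,o,size):
        out[o[1]:o[1]+size[1],o[0]:o[0]+size[0]]=cv2.resize(s['frame'][b[1]:b[3],b[0]:b[2]],size,interpolation=cv2.INTER_CUBIC)
    put(T,(455,200,525,270),(0,0),(350,350)); put(T,(195,222,270,295),(400,0),(375,365))
    put(S,(365,315,445,365),(0,350),(400,250)); put(S,(235,180,305,225),(400,366),(350,225))
    cv2.imwrite('pics/crop.png',out[...,::-1])
E
python3 m.py
```

```text
thr 107.0 area [   7    0   56   60 1725] c [490.25797101 232.3084058 ] ell [495.12008286 228.56536102] ((54.488975524902344, 72.1374740600586), 56.42171096801758)
dial circ (0.5399940013885498, -0.3284669816493988) 0.07315900921821594 ell [ 0.53564922 -0.330687    0.047     ]
thr 172.0 area [   6    7   52   40 1110] c [403.76936937 342.52702703] ell [403.68875313 341.45741463] ((38.57699966430664, 52.60647964477539), 97.69657897949219)
dial circ (0.525710940361023, -0.3156799077987671) 0.05689244717359543 ell [ 0.52460706 -0.31717374  0.047     ]
thr 50.0 area [  4   0  38  39 927] c [217.4390507  255.60194175] ell [219.87407875 250.60499191] ((32.83524703979492, 56.536808013916016), 27.932565689086914)
cap [0.46161397 0.18271296] [0.53370898 0.25463269] [0.48822105 0.21983623]
thr 50.0 area [  7   6  19  19 319] c [260.90909091 197.87774295] ell [260.81758404 197.74308872] ((20.282106399536133, 20.412967681884766), 165.51841735839844)
cap [0.44683871 0.16400865] [0.513236   0.25091296] [0.48132003 0.20992681]
```

View pics/crop.png

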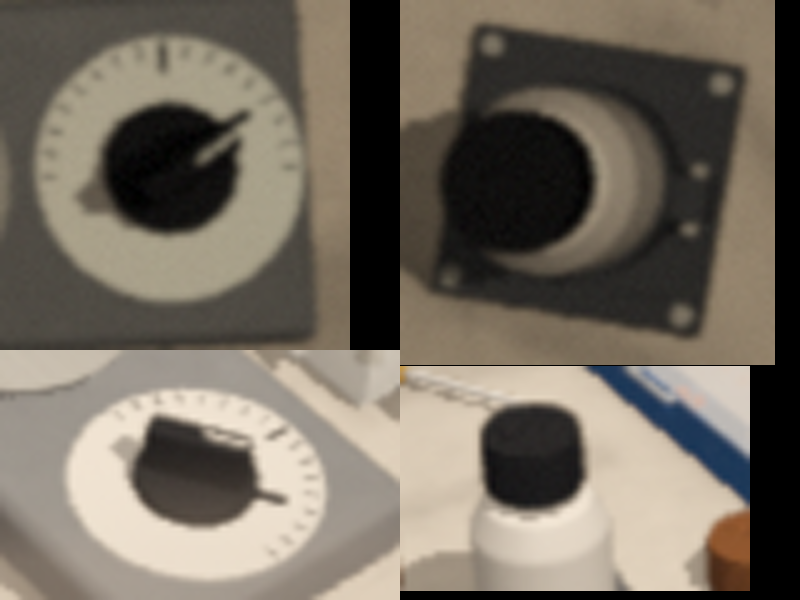

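The crops show the knob bar with its pointer tip at about (504.4,223.0), the zero mark at (487.6,211), and the dial centre near (488.8,233.4). The black cap on the white bottle is at about (218,258), and the holder plate's four corners are visible. Next I'll compute the points, cross-check them between the views, and plan the approach.

```bash
python3 - <<'E'
from m import *
h,p=blob(T,(458,203,518,263),0,125); P=np.array([onz(T,*q,.047) for q in h])[:,:2].astype(np.float32); print('dialT',cv2.minEnclosingCircle(P),P.mean(0),onz(T,*p,.047))
C=onz(T,*p,.047)[:2]
z0=onz(T,487.6,211,.047)[:2]-C; pt=onz(T,504.4,223,.053)[:2]-C
print('zero r',np.hypot(*z0),np.degrees(np.arctan2(z0[1],z0[0])),'ptr r',np.hypot(*pt),np.degrees(np.arctan2(pt[1],pt[0])))
Q=[onz(T,195+x/5,222+y/5,.010) for x,y in((73,25),(345,68),(300,337),(30,292))]
print('plate',np.round(Q,4).tolist(),np.mean(Q,0),[np.linalg.norm(Q[i]-Q[i-1]) for i in range(4)])
print('cap top from T',onz(T,218,258.2,.154), onz(T,217.5,258.2,.154))
# side: cap top ellipse centre col 261.2; predict
for c in (np.mean(Q,0)[:2],onz(T,218,258.2,.154)[:2]):
    print(c,'side proj top',proj(S,[*c,.154]),'bottom',proj(S,[*c,.120]),'top proj',proj(T,[*c,.154]))
h,p=blob(S,(245,183,278,212),1,50); print('capS x-range',h[:,0].min(),h[:,0].max(),'y',h[:,1].min(),h[:,1].max())
print('dial side proj',proj(S,[*C,.047]))
s=r.sense()
for yaw in range(-180,180,15):
    q=r.inverse_kinematics([*C,.30],[180,0,yaw]); q2=r.inverse_kinematics([*C,.24],[180,0,yaw]);print(yaw,None if q is None else np.round(q,0), q2 is not None, end='; ')
E
```

```text
thr 125.0 area [   4    5   54   52 1509] c [488.75745527 233.65275017] ell [488.50352097 233.38001251] ((52.23747253417969, 53.28316879272461), 115.06289672851562)
dialT ((0.5262172222137451, -0.31674250960350037), 0.05480192229151726) [ 0.527075   -0.31424513] [ 0.52609125 -0.31669217  0.047     ]
zero r 0.04651956193997762 -0.25069510562787406 ptr r 0.03740726724614239 -57.34323393716171
plate [[0.5598, 0.2745, 0.01], [0.5374, 0.1555, 0.01], [0.4213, 0.178, 0.01], [0.444, 0.2957, 0.01]] [0.4905981  0.22591494 0.01      ] [np.float64(0.11778034239592927), np.float64(0.1210640707273814), np.float64(0.11824653484784785), np.float64(0.11983919183297143)]
cap top from T [0.4911882  0.22357192 0.154     ] [0.49121589 0.22452389 0.154     ]
[0.4905981  0.22591494] side proj top [260.87167509 193.09403217] bottom [261.92563101 203.9730754 ] top proj [216.77645964 258.548442  ]
[0.4911882  0.22357192] side proj top [261.51292809 193.41701359] bottom [262.55953067 204.30071523] top proj [218.  258.2]
thr 50.0 area [  7   6  19  19 319] c [260.90909091 197.87774295] ell [260.81758404 197.743
[... 371 characters left out ...]
 8.  79.  -0.  94. 131.] True; -60 [-34.   8.  79.  -0.  94. 116.] True; -45 [-34.   8.  79.  -0.  94. 101.] True; -30 [-34.   8.  79.  -0.  94.  86.] True; -15 [-34.   8.  79.  -0.  94.  71.] True; 0 [-34.   8.  79.  -0.  94.  56.] True; 15 [-34.   8.  79.  -0.  94.  41.] True; 30 [-34.   8.  79.  -0.  94.  26.] True; 45 [-34.   8.  79.  -0.  94.  11.] True; 60 [-34.   8.  79.   0.  94.  -4.] True; 75 [-34.   8.  79.   0.  94. -19.] True; 90 [-34.   8.  79.   0.  94. -34.] True; 105 [-34.   8.  79.   0.  94. -49.] True; 120 [-34.   8.  79.   0.  94. -64.] True; 135 [-34.   8.  79.   0.  94. -79.] True; 150 [-34.   8.  79.   0.  94. -94.] True; 165 [ -34.    8.   79.    0.   94. -109.] True;
```

```bash
python3 - <<'E'
from h import *
T,S=load('top0.png'),load('side0.png')
for z in (0,.05,.1,.13,.15): print('box front roof edge T',z,onz(T,485,160,z)[:2],'latchT',onz(T,440,184,z)[:2],'roof corner S(403,272)',onz(S,403,272,z)[:2],'T(409,163)',onz(T,409,163,z)[:2])
r.reach([.526,-.3165,.40],[180,0,-57.3]); print(r.sense()['clock'],r.sense()['tcp_pos'])
w=snap('wrist','w1.png'); print(-w['R'].T@w['t'],w['fx'],np.round(w['R'],2).tolist(),proj(w,[.526,-.3165,.047]))
E
```

```text
box front roof edge T 0 [ 0.68778514 -0.33051566] latchT [ 0.63856994 -0.23115487] roof corner S(403,272) [ 0.71088949 -0.09816483] T(409,163) [ 0.6870613  -0.16568042]
box front roof edge T 0.05 [ 0.67882925 -0.31533621] latchT [ 0.63185865 -0.22050706] roof corner S(403,272) [ 0.67008535 -0.14200972] T(409,163) [ 0.67813842 -0.15801876]
box front roof edge T 0.1 [ 0.66987336 -0.30015676] latchT [ 0.62514736 -0.20985925] roof corner S(403,272) [ 0.62928122 -0.18585461] T(409,163) [ 0.66921554 -0.15035711]
box front roof edge T 0.13 [ 0.66449983 -0.29104909] latchT [ 0.62112059 -0.20347056] roof corner S(403,272) [ 0.60479874 -0.21216154] T(409,163) [ 0.66386182 -0.14576011]
box front roof edge T 0.15 [ 0.66091747 -0.28497731] latchT [ 0.61843607 -0.19921144] roof corner S(403,272) [ 0.58847709 -0.2296995 ] T(409,163) [ 0.66029266 -0.14269545]
3.2917 [ 0.52636611 -0.31584996  0.4000357 ]
[ 0.57164918 -0.38395969  0.38123694] 378.26791809952334 [[-0.84, -0.54, -0.0], [-0.52, 0.8, 0.3], [-0.16, 0.25, -0.95]] [324.0888643  216.70335817]
```

View pics/w1.png

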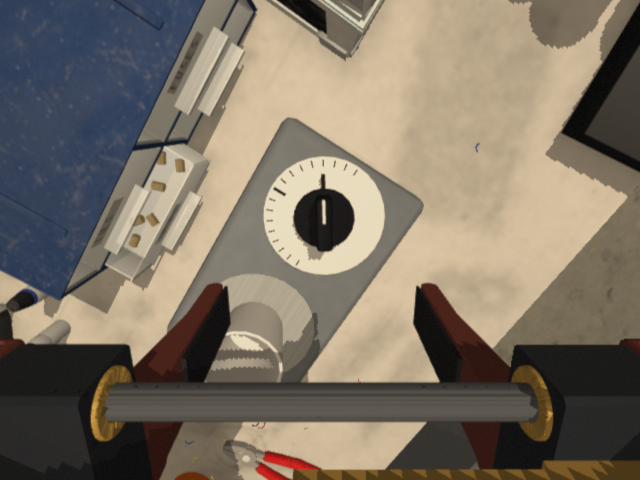

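The wrist view shows the dial centred at about (324,216), the zero mark at (279,190), and the pointer nose at (323,180) with the white line pointing up. The low drawers on the left stay clear of the fingers, and the cup is beside the left finger. I'll refine the numbers here, then grip and turn.

```bash
python3 - <<'E'
from m import *
w=load('w1.png')
h,p=blob(w,(255,148,392,280),0,185); P=np.array([onz(w,*q,.047) for q in h])[:,:2].astype(np.float32); print('dial',cv2.minEnclosingCircle(P)); C=onz(w,*p,.047)[:2]; print(C)
g=cv2.cvtColor(w['frame'],cv2.COLOR_RGB2GRAY)
# zero mark: largest dark component in ring 38..53mm ; pointer: ring 28.5..
vv,uu=np.mgrid[148:282,255:392]; X=np.array([onz(w,u,v,.047)[:2]-C for u,v in zip(uu.ravel(),vv.ravel())]).reshape(*uu.shape,2)
rr=np.hypot(X[...,0],X[...,1]); sub=g[148:282,255:392]
m=((rr>.037)&(rr<.053)&(sub<110)).astype(np.uint8)
n,l,st,c=cv2.connectedComponentsWithStats(m)
for k in np.argsort(-st[1:,4])[:4]+1:
    x=X[l==k].mean(0); print(st[k,4],np.hypot(*x),np.degrees(np.arctan2(x[1],x[0])))
for u,v,z in((323,178,.053),(324,222,.0855),(323.5,200,.0855)):
    x=onz(w,u,v,z)[:2]-C; print('ptr',x,np.degrees(np.arctan2(x[1],x[0])))
# white line pixels on bar
m=((rr<.026)&(sub>150)).astype(np.uint8); ys,xs=np.nonzero(m)
pts=np.array([onz(w,x+255,y+148,.0855)[:2] for x,y in zip(xs,ys)]); print(len(pts),cv2.fitLine(pts.astype(np.float32),cv2.DIST_L2,0,.01,.01).ravel(),pts.mean(0))
E
```

```text
thr 185.0 area [   9    9  121  117 7571] c [325.03434157 213.73226786] ell [323.66674042 215.07827759] ((117.440185546875, 120.66874694824219), 87.81060791015625)
dial ((0.5258491635322571, -0.31529176235198975), 0.05502456799149513)
[ 0.52714374 -0.31756253]
28 0.04521020729495849 3.9501089954229043
ptr [ 0.01913694 -0.02847479] -56.09628602185221
ptr [ 0.00179012 -0.00298618] -59.0586188938636
ptr [ 0.01189418 -0.01786521] -56.34538185914312
105 [ 0.52996194 -0.84802145  0.537623   -0.33401054] [ 0.537623   -0.33401055]
```

The axis is at about (0.526, -0.3156), the bar direction is -58°, and zero is at about +1°. I'll grip, turn, release, lift and check.

```bash
python3 - <<'E'
from h import *
x,y=.526,-.3156
r.reach([x,y,.32],[180,0,-58]); r.servo_line([x,y,.2395],speed=.08)
print(r.sense()['contact_force'])
r.grab(20); s=r.sense(); print('opening',s['opening'],s['gripper_force'],s['contact_force'])
r.reach([x,y,.2395],[180,0,-28]); r.reach([x,y,.2395],[180,0,1])
s=r.sense(); print(s['orientation'],s['tcp_pos'],s['torque'],s['contact_force'],s['opening'])
r.let_go(); r.servo_line([x,y,.40],speed=.15); s=r.sense(); print(s['clock'],s['opening'])
w=snap('wrist','w2.png'); snap('top','t2.png')
c=proj(w,[x,y,.047]).astype(int); a=w['frame'][max(0,c[1]-75):c[1]+75,c[0]-100:c[0]+100]; print(c)
cv2.imwrite('pics/w2c.png',cv2.resize(a,None,fx=4,fy=4,interpolation=cv2.INTER_CUBIC)[...,::-1])
E
```

```text
[ 0.22719949 -0.42012726  0.71566726]
opening 0.013285947912685602 19.99566525220871 [-5.47916038 -1.87026082  1.52282497]
[179.91090178   0.20322988   0.93824816] [ 0.52483971 -0.31657344  0.23946566] [-0.4857418   1.2264878   0.08931255] [-6.66645863 -3.32384063  1.76312499] 0.013837780439432217
9.575 0.08800617126371413
[323 218]
```

View pics/w2c.png

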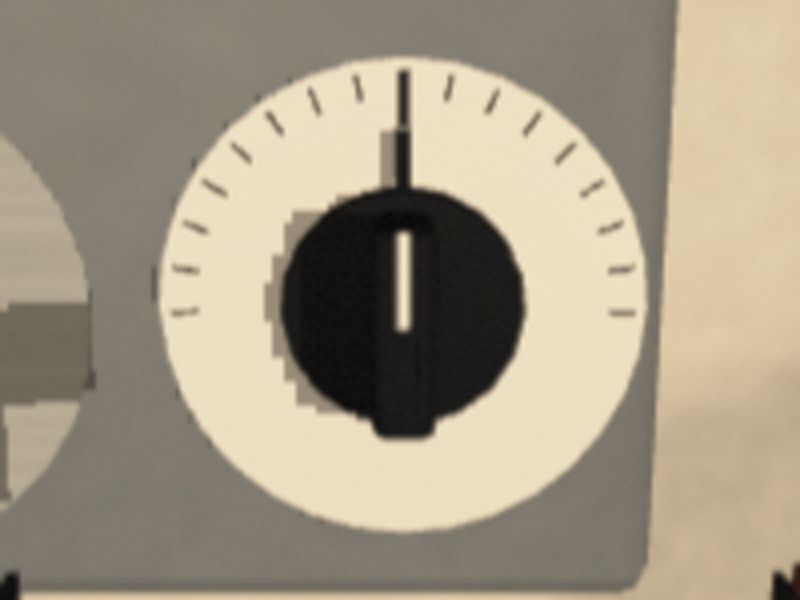

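The close view shows the pointer exactly under the zero mark: nose and mark both lie at column 403, and the hand is off the knob. Now I'll move above the cap and refine its position with the wrist and top cameras.

```bash
python3 - <<'E'
from m import *
x,y=.491,.2245
r.reach([x,y,.40],[180,0,20]); w=snap('wrist','w3.png'); print(r.sense()['clock'],r.sense()['tcp_pos'])
c=proj(w,[x,y,.154]); print('pred',c, 'cam',-w['R'].T@w['t'])
b=(int(c[0])-80,max(0,int(c[1])-80),int(c[0])+80,int(c[1])+80)
h,p=blob(w,b,1,60)
P=np.array([onz(w,*q,.154) for q in h])[:,:2].astype(np.float32); print(cv2.minEnclosingCircle(P),P.min(0),P.max(0),onz(w,*p,.154))
E
```

```text
11.675 [0.49146102 0.22370822 0.39991836]
pred [321.3913497  260.26409427] cam [0.5694728  0.25278563 0.38114171]
thr 60.0 area [  33   26   84   90 5832] c [315.79252401 251.52263374] ell [315.85696411 251.45024109] ((83.34683227539062, 89.78031921386719), 0.46857741475105286)
((0.49483269453048706, 0.22967591881752014), 0.030139736831188202) [0.46535963 0.20213151] [0.5243788 0.2559106] [0.49539216 0.2298278  0.154     ]
```

View pics/w3.png

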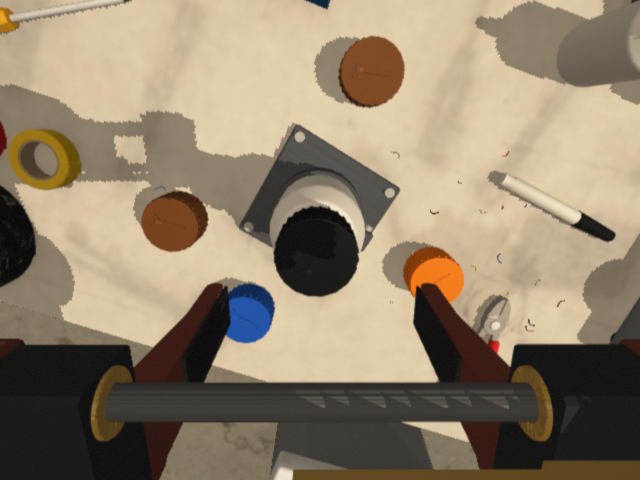

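The wrist view shows the black cap's top circle at about (316,254), between the two brown caps, the blue cap and the orange cap. The fingers are clear of all of them. I'll triangulate over the three views and then descend.

```bash
python3 - <<'E'
from m import *
w=load('w3.png')
print('W',onz(w,316,254,.154))
A=np.zeros((3,3));bb=np.zeros(3)
for s,u,v in((T,217.7,258.2),(S,261,193.3),(w,316,254)):
    c,d=ray(s,u,v);d/=np.linalg.norm(d);M=np.eye(3)-np.outer(d,d);A+=M;bb+=M@c
X=np.linalg.solve(A,bb);print('tri',X)
x,y=X[:2]
r.servo_line([x,y,.345],speed=.1); r.servo_line([x,y,.307],speed=.05)
s=r.sense();print(s['contact_force'],s['tcp_pos'])
r.grab(15); s=r.sense();print(s['opening'],s['contact_force'],s['torque'],s['tcp_pos'])
E
```

```text
W [0.49381181 0.2291655  0.154     ]
tri [0.49191671 0.22723229 0.15091118]
[-0.73551122 -0.49357634  0.15948544] [0.4919792  0.22726498 0.30731813]
0.05451647967712745 [-0.09651113  0.82866497  0.164378  ] [ 0.00957074  0.11542919 -0.06969085] [0.49192354 0.22723856 0.30707251]
```

```bash
python3 - <<'E'
from h import *
r.grab(50); s=r.sense(); x,y,_=s['tcp_pos']; z0=.307
print(s['opening'],s['contact_force'])
for dz in(.003,.006,.008):
    r.servo_line([x,y,z0-dz],speed=.02); s=r.sense(); print(dz,s['tcp_pos'],s['contact_force'],s['opening'],s['clock'])
E
```

```text
0.0539860604476391 [ 0.1293032  -0.09891663  1.02169472]
0.003 [0.49184014 0.2271809  0.30536557] [-2.862661   -0.78136537  6.72022036] 0.05394819017636114 14.4167
0.006 [0.49177707 0.22717728 0.30296569] [-4.19086767 -1.62392613  8.79693535] 0.053784125474521154 14.7167
0.008 [0.49175106 0.22716306 0.30138232] [-4.38752681 -1.79081497 10.50217288] 0.05347914051858948 14.9667
```

```bash
python3 - <<'E'
from h import *
x,y=.4919,.2272; z=.307-.0095
r.servo_line([x,y,z],speed=.02); r.wait(.2); s=r.sense(); print(s['tcp_pos'],s['contact_force'],s['opening'])
for yaw in(45,65,90,112):
    r.reach([x,y,z],[180,0,yaw]); s=r.sense(); print(yaw,s['orientation'][2],s['tcp_pos'],s['contact_force'],s['torque'],s['opening'],s['clock'])
E
```

```text
[0.49170557 0.22714544 0.30025806] [-5.63729507 -1.70009219 12.71233248] 0.05360004273461178
45 45.04978690718155 [0.49199332 0.22770844 0.30065751] [-2.31930808  0.02893084 12.60603565] [0.0694181  0.61482097 0.08416981] 0.053817903416824915 15.9167
65 65.07744711834252 [0.49188201 0.22803434 0.30073915] [-3.83896728  2.67958085 11.27581302] [0.39278451 0.60616084 0.05901859] 0.05384244898742374 16.3417
90 90.0679254975052 [0.49178206 0.22788535 0.30054932] [-3.84996856  0.78128015 10.82414545] [0.16964883 0.71907001 0.10655706] 0.0535398241117464 16.8417
112 112.11634973934736 [0.49105045 0.22833802 0.30027441] [-8.89026688  2.69547129 12.41498479] [0.48851497 1.48051871 0.11647834] 0.05388743381695548 17.3
```

```bash
python3 - <<'E'
from h import *
x,y=.4915,.2275
r.servo_line([x,y,.307],speed=.03); s=r.sense(); print(s['contact_force'],s['opening'])
r.servo_line([x,y,.325],speed=.04); s=r.sense(); print(s['contact_force'],s['opening'],s['tcp_pos'])
r.servo_line([x,y,.39],speed=.06); r.wait(.5); s=r.sense(); print(s['contact_force'],s['opening'],s['gripper_force'],s['clock'],s['tcp_pos'])
a=snap('side','s4.png')['frame'][140:260,200:340]; b=snap('top','t4.png')['frame'][200:270,390:520]
o=np.zeros((600,800,3),np.uint8); o[:,:440]=cv2.resize(a,(440,600))[:,:]; o[:194,440:]=cv2.resize(b,(360,194)); 
cv2.imwrite('pics/c4.png',o[...,::-1])
E
```

```text
[-4.73972392  3.25673307  5.531776  ] 0.05373769525246505
[-0.14547565  0.38190204 -0.16288668] 0.053756713712291695 [0.49177791 0.22729202 0.32540914]
[-0.14017917  0.05815553 -0.44738061] 0.053574983915200575 49.99972435645759 20.1 [0.49150477 0.22750935 0.38998105]
```

View pics/c4.png

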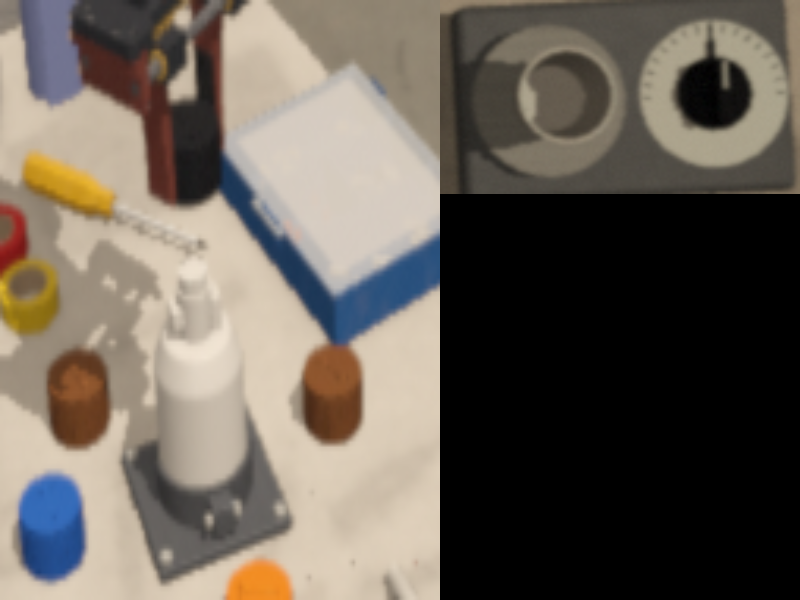

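The side crop shows the cap upright between the fingers, clear above the open neck and plug. The top crop shows the knob still on zero and the cup in place on its pan. The cap rim is at about 0.203 m, within the 0.165 to 0.3 m window.

```bash
python3 -c "
from station import r
print(r.hand_in())"
```

```text
the job is handed in; nothing more can be done
None
```

The knob is on zero and released, and the hardener cap was pressed, turned about 92° and lifted off; I handed the job in at about 20 s with the cap held upright roughly 50 mm above the plug, but no verdict came back.

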